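# Clear the marble weight and hold the jig's index plunger out

### The job

Take the marble weight out of the drilling jig, where it blocks the plunger's knob, and set it upright (not dropped) on the dark wooden pressing board. Then pull the sprung index plunger fully back by its knob, so that its pin is clear of the hole in the index bar, and finish while still holding it there with the gripper, so that I can shift the bar. Leave the book, the jar and the brush where they are.

Things in the scene. Friction and masses are not known exactly. Their poses are not given: they have to be found in the camera images.
- jig: bookbinder's drilling jig, fixed to the bench: grey bed 210 (x) x 150 (y) x 12 mm high; origin: centre of the bed's underside; x: level direction in which the plunger pulls out; z up. Plunger axis at y = 0, 50 mm above the bench. In front of the index bar a dark plunger housing, 30 mm wide (y), x -44 to -26 mm, its top 66 mm above the bench.
- index_bar (a point): middle of the top edge of the steel index bar (26 x 220 x 72 mm high, along the jig's y at its -x end, x -86 to -60 mm), whose +x face has the row of holes 12 mm in diameter, 50 mm above the bench.
- guard_post (a point): middle of the top of the dark guard post at the jig's +x end, 10 (x) x 30 (y) mm, top 58 mm above the bench, inner face at x = 92.5 mm in the jig's frame.
- pull_knob (a point): black knob on the plunger, x in the pull direction (the jig's x). Origin: middle of its grip, a level cylinder 20 mm thick, 32 mm long (x -16 to 16 mm); then a flange 30 mm in diameter, x 16 to 22 mm. With the pin seated it is at x 18, y 0, z 50 mm in the jig's frame. Can be pinched from above, fingers closing along the jig's y.
- plunger (a joint): pull of the plunger in m: 0 = pin seated (12 mm deep in the hole), 0.018 = fully back against its stop, pin tip 6 mm clear of the hole. A spring pulls it in again with 5 N at 0, rising to 11 N at 0.018; it does not stay out by itself.
- weight: loose marble pressing weight, upright block 42 (x) x 44 (y) x 70 mm high, about 0.36 kg; origin: centre of its underside. It starts on the jig's bed (12 mm above the bench) between knob and guard post, about 66 mm along the jig's x, up to 10 mm to either side, nearly square to the jig, with gaps of about 4 mm, so that the plunger cannot be drawn.
- board: dark wooden pressing board lying fixed on the bench, 190 (x) x 170 (y) x 18 mm thick, empty; origin at the centre of its underside.
- book: closed green book lying on the bench, 140 x 200 x 32 mm; bystander, origin at the centre of its underside.
- jar: glass jar with a lid, 64 mm diameter, 85 mm high, standing on the bench; bystander, origin at the centre of its underside.
- brush: paste brush lying on the bench at the side; bystander.
Not all that is in view belongs to the job. What is meant by the weight is not green or red, and is the smaller of those in its own colour.

How it is judged:
By the outcome, as a careful person would: the job done as asked, in the order asked, and still so for the second after the job is handed in, while the arm keeps its last pose, push and grip.
It also fails if it takes over 54 s, if anything falls off the work surface, if the arm or the gripper's body presses on something with over 40 N, if the wrist force passes 120 N, or if a joint passes its speed limit or range.

### The arm

A 6-joint arm with a two-finger parallel gripper is mounted at the origin on the work surface. World frame = base frame: x ahead of the robot, y to its left, z up, the work surface at z = 0. Lengths are in m, angles in rad, forces in N, time in s.
With the tool pointing down it reaches from about 0.35 to 0.975 m from the base axis. Payload 4.9 kg.
Tool frame: the origin (TCP) lies on the front face of the gripper's body, between the roots of the fingers; the fingertips stand 73 mm ahead of it and the grasp point (between the pads) lies 54 mm ahead of it; z points along the fingers, y is the line along which they close (so a half turn about z gives the same grasp; the last joint's range is limited). The gripper opens to 85 mm and grips with 20 to 120 N. Pads are 22 mm wide; open, the fingers measure 114 mm over their backs; the gripper's body (76 mm by 85 mm) begins 54 mm behind the grasp point. The pads swing forward as they close: fully open they stand 13 mm farther back than shut.
Start: joints at [-1.416, 0.053, 1.613, -0, 1.476, -0.119], TCP at [0.169, -0.602, 0.304] pointing down, gripper open.
Joint ranges: [-3.01, 3.01], [-1.01, 2.22], [0.06, 2.58], [-1.02, 4.17], [0.09, 2.62], [-3.14, 3.14]. Speed limits (rad/s): [2.57, 2.57, 3.14, 3.14, 3.14, 3.14].

### API

Orientations are given as a rotation vector (axis times angle).
In Python, from station import status, imaging, order gives the robot as it stands.
- The arm moves only by the tool arm_command, never from a script. Its argument "increments" is a list of rows, each an object with "slide": the shift along the tool's x, y, z in m, a list of three; "spin": the turn about the tool's z in degrees; "gripper": the opening, from -1 (shut) to 1 (fully open). In form: [{"slide": [x, y, z], "spin": spin, "gripper": gripper}, ...]. A call has 1 to 8 rows; each row is the pose to reach, as a shift and turn from the pose commanded when the call began, along the tool's axes at that moment; what a row does not reach only later rows make up. A row lasts 1/12 s, in which the tool goes at most 41.7 mm and 7.16 degrees, less where a joint would pass 70% of its speed; a pose out of reach is approached as far as the arm can. A call with a gripper value outside its range is refused whole. The fingers move at their own pace and stop on an object; "newtons" is the grip in N (left out, the last holds). Time passes only in rows, so rows that repeat a pose let the fingers close. It gives the time, the measured TCP pose, the force, the opening and the grip force at its end, in the units of the state.
- status.get_obs(): the state, without advancing time (a new reading comes with each control period).
- imaging.get_image(name): name is "scene" or "side" or "wrist"; returns a dict with "frame" (480x640x3 uint8, red, green, blue), "vfov" (degrees; the focal length in pixels is half the picture's height over the tangent of half this angle, whatever the lens; pixels are square), "cx", "cy" (the principal point, pixels), "k1" (the pictures are not rectified: a ray, as slopes to the right and down, at radius r is drawn at 1 + k1 r^2 times it, then the intrinsics apply), "view" (4x4, takes a point from world to camera coordinates); the wrist camera has in their place "mount" (4x4, takes a point from camera to tool coordinates, whose origin is the TCP and whose axes are the flange's). Camera axes: x right, y up, looking along -z (the intrinsics and any distortion apply to the point x, -y, -z); pixel columns grow to the right and rows downward; lengths in m; the calibration is good to about 2 mm. A picture is of the moment at which its call begins: read the wrist's pose just before it. There is no depth.
- order.finish_job(): hands the job in; it is judged then, once.
The state is a dict: "t": time; "q": joint angles; "dq": joint speeds; "effort": joint torques, N m; "tool_pos": TCP position; "tool_rot": TCP orientation; "contact_force": force on the tool from outside, world axes, zero at the start; "wrist_torque": the same for the moment, N m; "opening": finger opening in m; "grip_force": force on a finger pad.
Only numpy, scipy, OpenCV 4.12 (cv2) and the standard library are available. Lean on these libraries where they do the work, as an engineer would, in place of code of your own. Each camera call takes 0.05 s, during which the arm holds its last target. There are 200 camera calls.

## Working session

There is one attempt and no reset: what is moved stays moved. The work goes in short steps, Python scripts to look and compute and a tool call to move; the robot and the scene stay as the last step left them, time stands still between calls to the robot, and variables do not carry over. Pictures are saved under pics/ and viewed, at most 10 in all, crops included, and the job is handed in when it is done.

Besides the shell and the picture viewer there is one more tool, called after ">>>" as name([rows], argument=value, ...), one row to a line, values as JSON. arm_command: Moves the arm, as the interface text tells. Its arguments: {"type":"object","properties":{"increments":{"type":"array","items":{"type":"object","properties":{"slide":{"type":"array","items":{"type":"number"}},"spin":{"type":"number"},"gripper":{"type":"number"}}}},"newtons":{"type":"number"}},"required":["increments"]}

```bash
mkdir -p pics
cat > h.py <<'E'
import numpy as np, cv2
from scipy.spatial.transform import Rotation as R
from station import status, imaging, order
def T_wc(im,obs=None):
    if "view" in im: return np.linalg.inv(np.array(im["view"]))
    T=np.eye(4);T[:3,:3]=R.from_rotvec(obs["tool_rot"]).as_matrix();T[:3,3]=obs["tool_pos"]
    return T@np.array(im["mount"])
def ray(im,px,obs=None):
    T=T_wc(im,obs);f=240/np.tan(np.radians(im["vfov"])/2)
    d=np.array([(px[0]-im["cx"])/f,(px[1]-im["cy"])/f]);s=d.copy()
    for _ in range(30): s=d/(1+im["k1"]*(s@s))
    return T[:3,3],T[:3,:3]@np.array([s[0],-s[1],-1])
def onz(im,px,z,obs=None):
    o,d=ray(im,px,obs);return o+d*(z-o[2])/d[2]
def proj(im,P,obs=None):
    f=240/np.tan(np.radians(im["vfov"])/2)
    p=np.linalg.inv(T_wc(im,obs))@np.append(P,1);s=np.array([p[0],-p[1]])/-p[2]
    s=s*(1+im["k1"]*(s@s));return s*f+[im["cx"],im["cy"]]
E
python3 - <<'E'
from h import *
import pickle
o=status.get_obs();d={"obs":o}
for n in("scene","side","wrist"):
    d[n]=imaging.get_image(n);cv2.imwrite(f"pics/{n}0.png",d[n]["frame"][...,::-1])
    print(n,{k:v for k,v in d[n].items() if k!="frame"})
pickle.dump(d,open("d0.pkl","wb"));print(o)
E
```

```text
scene {'vfov': 51.077183214732734, 'cx': 317.51614675707594, 'cy': 246.14165008032225, 'k1': -0.05817581296879902, 'view': array([[-0.90474436,  0.42594275,  0.0032265 ,  0.55593485],
       [-0.36660804, -0.78252365,  0.50324476,  0.21744509],
       [ 0.21687827,  0.454125  ,  0.8641379 , -1.50078452],
       [ 0.        ,  0.        ,  0.        ,  1.        ]])}
side {'vfov': 49.64464297202467, 'cx': 315.1606705142166, 'cy': 233.15956614342377, 'k1': -0.1057544922005697, 'view': array([[-0.94342659, -0.33133145,  0.01287389,  0.60010454],
       [ 0.2450737 , -0.67061348,  0.70015459, -0.19962676],
       [-0.22334983,  0.66369951,  0.71387521, -1.07706104],
       [ 0.        ,  0.        ,  0.        ,  1.        ]])}
wrist {'vfov': 63.2140226980315, 'cx': 317.2859658477843, 'cy': 239.68818496824593, 'k1': -0.08142884296116051, 'mount': array([[-3.30404847e-05,  9.63176877e-01,  2.68868561e-01,
         6.87772851e-02],
       [ 9.99999905e-01, -8.53010284e-05,  4.28463854e-04,
        -4.82808980e-04],
       [ 4.35621241e-04,  2.68868549e-01, -9.63176782e-01,
        -6.96620366e-02],
       [ 0.00000000e+00,  0.00000000e+00,  0.00000000e+00,
         1.00000000e+00]])}
{'t': 0.0, 'q': array([-1.41599730e+00,  5.33691453e-02,  1.61431127e+00,  5.25655864e-06,
        1.47597758e+00, -1.18989634e-01]), 'dq': array([ 0.00039344, -0.00148437, -0.00091762,  0.00017328,  0.0003259 ,
       -0.00184821]), 'effort': array([ 6.18452559e-04, -3.93681693e+01, -3.70175707e+01, -5.59476621e-05,
        7.15182090e-03,  7.80122036e-06]), 'tool_pos': array([ 0.16892195, -0.60124572,  0.30264492]), 'tool_rot': array([-3.11015611e+00, -4.28441638e-01,  4.98332255e-05]), 'contact_force': array([ 0.61740872, -0.3990891 ,  0.6229728 ]), 'wrist_torque': array([-0.02249744,  0.08733624, -0.0067633 ]), 'grip_force': 0.0, 'opening': 0.08502606613318368}
```

View pics/scene0.png

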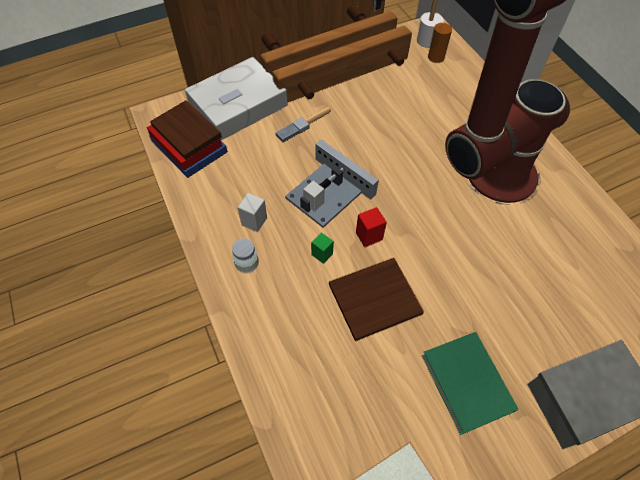

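View pics/side0.png

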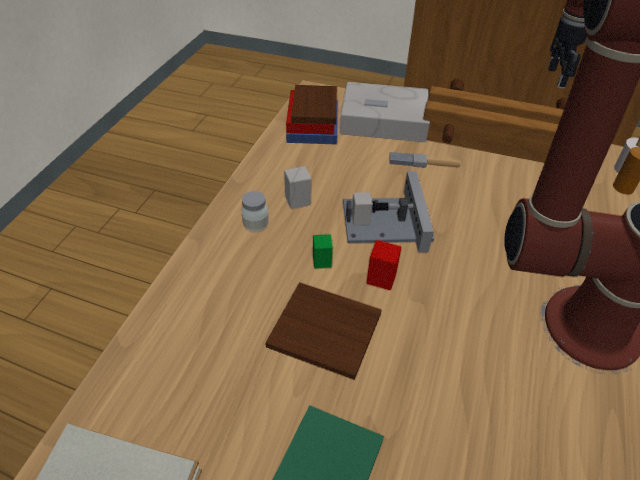

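Scene view: the jig is at about (332,190), with the weight in it at (314,193) and the board at (376,298). A larger grey decoy block stands at (252,212). In the side view the weight is at (362,208) and the board at (325,328).

Run:
```python
from h import *
import pickle
d=pickle.load(open("d0.pkl","rb"))
a=d["scene"]["frame"][135:235,275:395];b=d["side"]["frame"][165:265,330:450]
c=np.hstack([cv2.resize(x,None,fx=3.33,fy=5,interpolation=2) if 0 else cv2.resize(x,(400,333),interpolation=2) for x in(a,b)])
cv2.imwrite("pics/jig0.png",c[...,::-1])
for n,box in(("scene",(320,250,430,345)),("side",(260,280,390,380))):
    f=d[n]["frame"];x0,y0,x1,y1=box
    m=np.zeros(f.shape[:2],np.uint8);m[y0:y1,x0:x1]=(f[y0:y1,x0:x1].max(2)<110)*255
    c=max(cv2.findContours(m,0,1)[0],key=cv2.contourArea);r=cv2.minAreaRect(c);q=cv2.approxPolyDP(c,8,True)[:,0]
    P=np.array([onz(d[n],p,0.018) for p in q]);print(n,q.tolist(),P.round(3).tolist(),P.mean(0))
for n,ps in(("scene",[(319,144),(377,184),(286,195),(323,224),(240,250),(470,380),(252,212)]),("side",[(409,176),(425,238)])):
    for p in ps: print(n,p,onz(d[n],p,{0:.072}.get(0 if p in((319,144),(377,184),(409,176),(425,238)) else 1,.012)).round(3))
```

```text
scene [[393, 258], [329, 282], [355, 340], [422, 313]] [[0.449, 0.119, 0.018], [0.634, 0.111, 0.018], [0.645, 0.279, 0.018], [0.461, 0.288, 0.018]] [0.54712857 0.19926365 0.018     ]
side [[299, 283], [266, 347], [354, 379], [380, 309]] [[0.633, 0.115, 0.018], [0.638, 0.288, 0.018], [0.454, 0.297, 0.018], [0.449, 0.122, 0.018]] [0.54371991 0.20555251 0.018     ]
scene (319, 144) [ 0.478 -0.281  0.072]
scene (377, 184) [ 0.395 -0.081  0.072]
scene (286, 195) [ 0.623 -0.194  0.012]
scene (323, 224) [ 0.57  -0.06   0.012]
scene (240, 250) [ 0.808 -0.08   0.012]
scene (470, 380) [0.443 0.482 0.012]
scene (252, 212) [ 0.733 -0.181  0.012]
side (409, 176) [ 0.478 -0.264  0.072]
side (425, 238) [ 0.398 -0.061  0.072]
```

View pics/jig0.png

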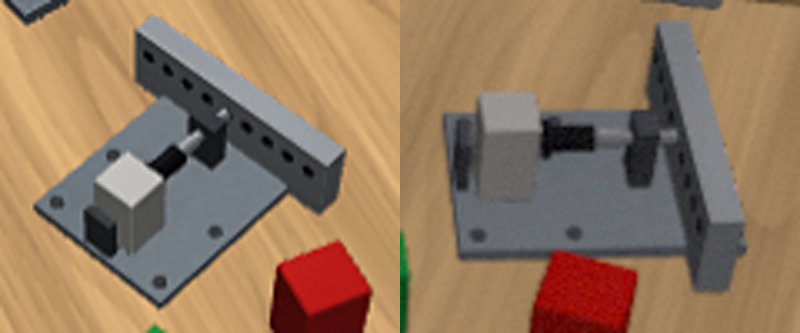

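The crop shows the weight between knob and guard post, nearly square. The jig's yaw is about 22°, and the weight is near (0.560, -0.141). I'll move above it and use the wrist camera.

>>> arm_command([
  {"slide": [0.04, -0.027, 0], "spin": -3, "gripper": 1},
  {"slide": [0.08, -0.054, 0], "spin": -6, "gripper": 1},
  {"slide": [0.12, -0.081, 0], "spin": -6, "gripper": 1},
  {"slide": [0.15, -0.101, 0], "spin": -6, "gripper": 1},
  {"slide": [0.18, -0.121, 0], "spin": -6, "gripper": 1},
  {"slide": [0.21, -0.142, 0], "spin": -6, "gripper": 1},
  {"slide": [0.24, -0.162, 0], "spin": -6, "gripper": 1},
  {"slide": [0.25, -0.169, 0], "spin": -6, "gripper": 1},
])

```text
t: 0.82
tool_pos: [0.3662, -0.3677, 0.3036]
tool_rot: [-3.083, -0.597, -0.002]
contact_force: [0.5, 0.1, -0.1]
opening: 0.0854
grip_force: 0.0
```

>>> arm_command([
  {"slide": [0.035, -0.018, 0], "spin": 0, "gripper": 1},
  {"slide": [0.07, -0.037, 0], "spin": 0, "gripper": 1},
  {"slide": [0.105, -0.055, 0], "spin": 0, "gripper": 1},
  {"slide": [0.14, -0.073, 0], "spin": 0, "gripper": 1},
  {"slide": [0.175, -0.091, 0], "spin": 0, "gripper": 1},
  {"slide": [0.21, -0.11, 0], "spin": 0, "gripper": 1},
  {"slide": [0.245, -0.128, 0], "spin": 0, "gripper": 1},
  {"slide": [0.265, -0.138, 0], "spin": 0, "gripper": 1},
])

```text
t: 1.48
tool_pos: [0.5608, -0.1426, 0.3035]
tool_rot: [-3.084, -0.595, -0.0]
contact_force: [-0.2, 0.3, -1.0]
opening: 0.0858
grip_force: 0.0
```

Run:
```python
from h import *
import pickle
o=status.get_obs();im=imaging.get_image("wrist");pickle.dump((o,im),open("w1.pkl","wb"))
cv2.imwrite("pics/w1.png",im["frame"][...,::-1]);print(o["tool_pos"],o["tool_rot"],o["dq"])
```

```text
[ 0.56083149 -0.14263671  0.30354807] [-3.08403082e+00 -5.94513579e-01 -4.77773022e-04] [ 0.41179305  0.28136241 -0.26532751 -0.03420612 -0.00585676  0.4100899 ]
```

View pics/w1.png

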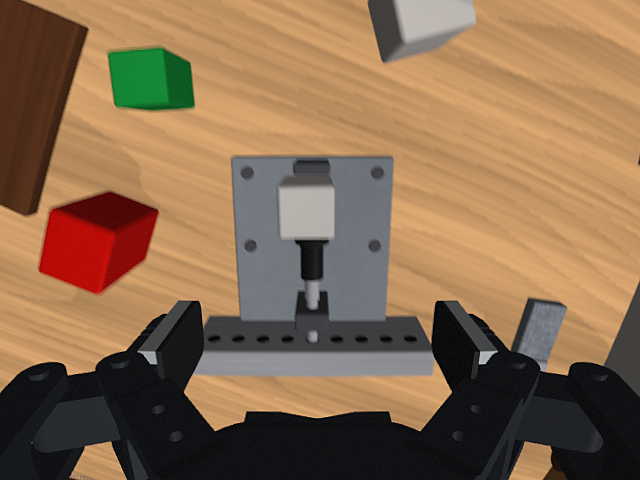

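The wrist view shows the weight's top at x 279–335, y 178–238. The bed's far corners are at (232,157) and (393,156), and the knob is at (312,262).

```bash
cat > m.py <<'E'
from h import *
import pickle
o,im=pickle.load(open("w1.pkl","rb"));f=im["frame"]
g=cv2.cvtColor(f,7);
m=np.zeros(g.shape,np.uint8);s=np.s_[165:250,265:345];m[s]=(g[s]>165)*255
c=max(cv2.findContours(m,0,1)[0],key=cv2.contourArea)
r=cv2.minAreaRect(c);print("rect",r)
B=np.array([onz(im,p,.082,o)[:2] for p in cv2.boxPoints(r)]);print("w",B.mean(0),np.linalg.norm(np.diff(B,axis=0),axis=1),[np.degrees(np.arctan2(*(v[::-1]))) for v in np.diff(B,axis=0)])
hsv=cv2.cvtColor(f,cv2.COLOR_RGB2HSV)
m=np.zeros(g.shape,np.uint8);s=np.s_[145:317,220:405];m[s]=((hsv[s][...,1]<80))*255
c=max(cv2.findContours(m,0,1)[0],key=cv2.contourArea);q=cv2.approxPolyDP(cv2.convexHull(c),6,True)[:,0]
P=np.array([onz(im,p,.012,o)[:2] for p in q]);print(q.tolist(),P.round(4).tolist())
def edge(a,b,fixz):
    pa,pb=[onz(im,p,fixz,o)[:2] for p in(a,b)];return pa,pb
pa,pb=edge((232,157),(393,156),.012);print("far",(pa+pb)/2,np.linalg.norm(pb-pa),np.degrees(np.arctan2(*(pb-pa)[::-1])))
for n,p,z in(("knobL",(301,262),.05),("knobR",(323,262),.05),("housT",(312,298),.066)): print(n,onz(im,p,z,o))
E
python3 m.py
```

```text
rect ((306.5, 212.0), (48.0, 53.0), 90.0)
w [ 0.5660804 -0.1309383] [0.0397017  0.03721412 0.04100372] [np.float64(-68.20532377957254), np.float64(-157.58581875868256), np.float64(111.83471847994892)]
[[392, 157], [385, 316], [240, 316], [231, 158]] [[0.6292, -0.188], [0.4815, -0.2482], [0.4262, -0.1104], [0.5737, -0.0516]]
far [ 0.60258763 -0.12030705] 0.14714677699695367 -67.8494165418734
knobL [ 0.51671109 -0.14417497  0.05      ]
knobR [ 0.5238727  -0.16203553  0.05      ]
housT [ 0.49523525 -0.16326924  0.066     ]
```

```bash
cat > st.py <<'E'
import sys
from h import *
o=status.get_obs();p=o["tool_pos"];M=R.from_rotvec(o["tool_rot"]).as_matrix()
print(o["t"],p.round(4),"yaw",np.degrees(np.arctan2(M[1,0],M[0,0])).round(2),"z",M[:,2].round(4),o["contact_force"].round(1),o["opening"].round(4),o["grip_force"])
if len(sys.argv)>3: print("slide",(M.T@(np.array(list(map(float,sys.argv[1:4])))-p)).round(4))
E
python3 st.py 0.566 -0.131 0.104
```

```text
Traceback (most recent call last):
  File "st.py", line 4, in <module>
    print(o["t"],p.round(4),"yaw",np.degrees(np.arctan2(M[1,0],M[0,0])).round(2),"z",M[:,2].round(4),o["contact_force"].round(1),o["opening"].round(4),o["grip_force"])
                                                                                                                                 ^^^^^^^^^^^^^^^^^^
AttributeError: 'float' object has no attribute 'round'
```

```bash
sed -i 's/o\["opening"\].round(4)/o["opening"]/' st.py; python3 st.py 0.566 -0.131 0.104
```

```text
1.5333 [ 0.5621 -0.141   0.3035] yaw 21.94 z [ 0.0013  0.0024 -1.    ] [-1.9  2.1  0. ] 0.08524986286438302 0.0
slide [ 0.007  -0.0075  0.1995]
```

>>> arm_command([
  {"slide": [0.007, -0.0075, 0.03], "spin": 0, "gripper": 1},
  {"slide": [0.007, -0.0075, 0.06], "spin": 0, "gripper": 1},
  {"slide": [0.007, -0.0075, 0.09], "spin": 0, "gripper": 1},
  {"slide": [0.007, -0.0075, 0.11], "spin": 0, "gripper": 1},
  {"slide": [0.007, -0.0075, 0.12], "spin": 0, "gripper": 1},
  {"slide": [0.007, -0.0075, 0.12], "spin": 0, "gripper": 1},
])

```text
t: 2.03
tool_pos: [0.5612, -0.1356, 0.1805]
tool_rot: [-3.083, -0.59, 0.008]
contact_force: [-0.7, 0.2, -0.5]
opening: 0.0855
grip_force: 0.0
```

```bash
python3 st.py 0.566 -0.131 0.104
python3 - <<'E'
from h import *
import pickle
o=status.get_obs();im=imaging.get_image("wrist");pickle.dump((o,im),open("w2.pkl","wb"))
cv2.imwrite("pics/w2.png",im["frame"][...,::-1])
for s in(-22,22): print(proj(im,[.566+s*.001*-.376,-.131+s*.001*.926,.082],o))
E
```

```text
2.0333 [ 0.5612 -0.1356  0.1805] yaw 21.66 z [-0.0059  0.002  -1.    ] [-0.7  0.2 -0.5] 0.08551616310092075 0.0
slide [ 0.0065 -0.0022  0.0764]
[361.75425605 271.46850584]
[265.92885582 272.00487918]
```

View pics/w2.png

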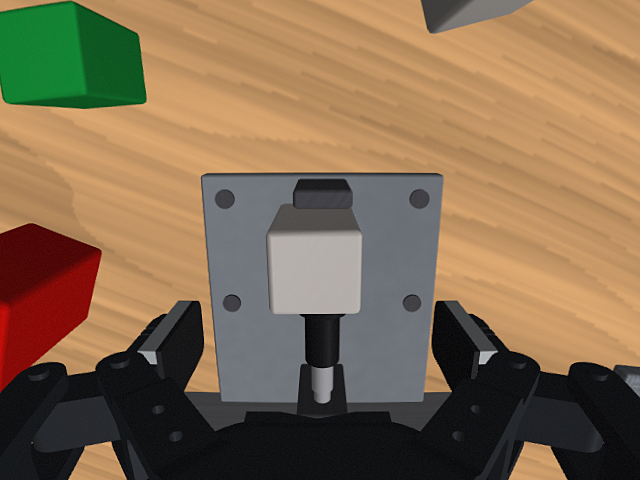

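The weight's top spans (267–361, 231–314). Its centre at (314,272) matches my prediction, so I'll descend and grip.

>>> arm_command([
  {"slide": [0.005, -0.001, 0.02], "spin": 0, "gripper": 1},
  {"slide": [0.005, -0.001, 0.04], "spin": 0, "gripper": 1},
  {"slide": [0.005, -0.001, 0.06], "spin": 0, "gripper": 1},
  {"slide": [0.005, -0.001, 0.073], "spin": 0, "gripper": 1},
  {"slide": [0.005, -0.001, 0.073], "spin": 0, "gripper": 1},
  {"slide": [0.005, -0.001, 0.073], "spin": 0, "gripper": 1},
])

```text
t: 2.58
tool_pos: [0.5676, -0.1332, 0.1117]
tool_rot: [3.085, 0.591, 0.001]
contact_force: [0.3, -0.5, -0.1]
opening: 0.0852
grip_force: 0.0
```

```bash
python3 st.py 0.566 -0.131 0.104
```

```text
2.5833 [ 0.5676 -0.1332  0.1117] yaw 21.68 z [ 6.e-04 -3.e-04 -1.e+00] [ 0.3 -0.5 -0.1] 0.08520535941482574 0.0
slide [-0.0007 -0.0027  0.0077]
```

>>> arm_command([
  {"slide": [-0.001, -0.003, 0.004], "spin": 0, "gripper": 1},
  {"slide": [-0.001, -0.003, 0.004], "spin": 0, "gripper": -1},
  {"slide": [-0.001, -0.003, 0.004], "spin": 0, "gripper": -1},
  {"slide": [-0.001, -0.003, 0.004], "spin": 0, "gripper": -1},
  {"slide": [-0.001, -0.003, 0.004], "spin": 0, "gripper": -1},
  {"slide": [-0.001, -0.003, 0.004], "spin": 0, "gripper": -1},
  {"slide": [-0.001, -0.003, 0.004], "spin": 0, "gripper": -1},
  {"slide": [-0.001, -0.003, 0.004], "spin": 0, "gripper": -1},
], newtons=40)

```text
t: 3.25
tool_pos: [0.5658, -0.1308, 0.1079]
tool_rot: [3.085, 0.591, 0.002]
contact_force: [-0.7, 0.1, 4.9]
opening: 0.0435
grip_force: 42.2
```

```bash
python3 st.py 0.566 -0.131 0.2
```

```text
3.25 [ 0.5658 -0.1308  0.1079] yaw 21.69 z [ 1.4e-03 -6.0e-04 -1.0e+00] [-0.7  0.1  4.9] 0.04350074082552745 42.15985178947449
slide [ 0.0002  0.0004 -0.0921]
```

>>> arm_command([
  {"slide": [0, 0, -0.01], "spin": 0, "gripper": -1},
  {"slide": [0, 0, -0.025], "spin": 0, "gripper": -1},
  {"slide": [0, 0, -0.045], "spin": 0, "gripper": -1},
  {"slide": [0, 0, -0.065], "spin": 0, "gripper": -1},
  {"slide": [0, 0, -0.085], "spin": 0, "gripper": -1},
  {"slide": [0, 0, -0.1], "spin": 0, "gripper": -1},
  {"slide": [0, 0, -0.11], "spin": 0, "gripper": -1},
  {"slide": [0, 0, -0.11], "spin": 0, "gripper": -1},
])

```text
t: 3.92
tool_pos: [0.5658, -0.1306, 0.2189]
tool_rot: [3.084, 0.591, 0.004]
contact_force: [0.6, 0.6, -4.1]
opening: 0.0436
grip_force: 41.8
```

```bash
python3 st.py 0.5455 0.202 0.218; python3 -c "
from h import *
im=imaging.get_image('side');cv2.imwrite('pics/s2.png',cv2.resize(im['frame'][120:300,250:490],(720,540))[...,::-1])"
```

```text
3.9167 [ 0.5658 -0.1306  0.2189] yaw 21.69 z [ 0.0028 -0.001  -1.    ] [ 0.6  0.6 -4.1] 0.043644708419613584 41.752715706825256
slide [ 0.1041 -0.3166  0.0005]
```

View pics/s2.png

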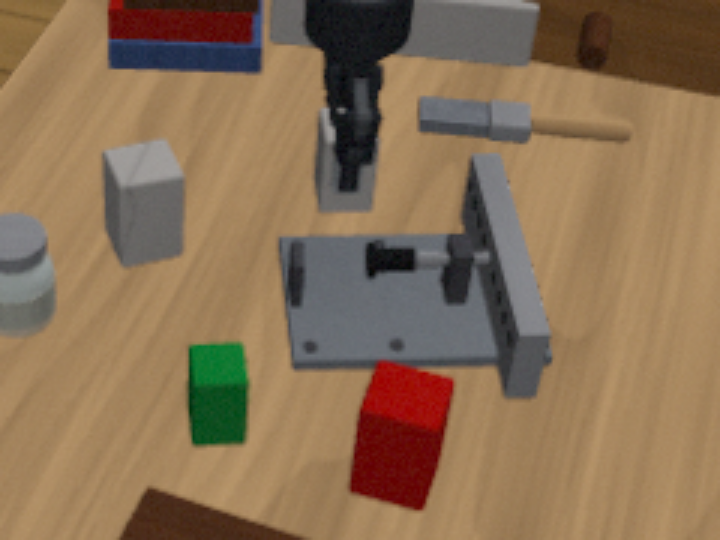

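The weight hangs upright at (345,165) and the plunger is free. Next I'll carry it to the board.

>>> arm_command([
  {"slide": [0.006, -0.02, -0.01], "spin": 0, "gripper": -1},
  {"slide": [0.016, -0.05, -0.02], "spin": 0, "gripper": -1},
  {"slide": [0.028, -0.085, -0.02], "spin": 0, "gripper": -1},
  {"slide": [0.04, -0.12, -0.02], "spin": 0, "gripper": -1},
  {"slide": [0.052, -0.158, -0.02], "spin": 0, "gripper": -1},
  {"slide": [0.064, -0.195, -0.02], "spin": 0, "gripper": -1},
  {"slide": [0.076, -0.23, -0.02], "spin": 0, "gripper": -1},
  {"slide": [0.085, -0.26, -0.02], "spin": 0, "gripper": -1},
])

```text
t: 4.63
tool_pos: [0.5465, 0.1448, 0.2344]
tool_rot: [-3.084, -0.592, 0.006]
contact_force: [0.2, -0.1, -4.1]
opening: 0.0434
grip_force: 42.4
```

```bash
python3 st.py 0.5455 0.202 0.218
```

```text
4.6333 [0.5465 0.1448 0.2344] yaw 21.74 z [-3.9e-03  1.0e-04 -1.0e+00] [ 0.2 -0.1 -4.1] 0.04340634515533587 42.424432039260864
slide [ 0.0203 -0.0535  0.0164]
```

>>> arm_command([
  {"slide": [0.01, -0.025, 0.01], "spin": 0, "gripper": -1},
  {"slide": [0.018, -0.045, 0.02], "spin": 0, "gripper": -1},
  {"slide": [0.02, -0.05, 0.04], "spin": 0, "gripper": -1},
  {"slide": [0.02, -0.05, 0.06], "spin": 0, "gripper": -1},
  {"slide": [0.02, -0.05, 0.08], "spin": 0, "gripper": -1},
  {"slide": [0.02, -0.05, 0.1], "spin": 0, "gripper": -1},
  {"slide": [0.02, -0.05, 0.1], "spin": 0, "gripper": -1},
  {"slide": [0.02, -0.05, 0.1], "spin": 0, "gripper": -1},
])

```text
t: 5.3
tool_pos: [0.5461, 0.1959, 0.1337]
tool_rot: [3.085, 0.591, -0.01]
contact_force: [-0.4, -0.2, -3.4]
opening: 0.0435
grip_force: 42.3
```

```bash
python3 st.py 0.5455 0.202 0.114
```

```text
5.3 [0.5461 0.1959 0.1337] yaw 21.69 z [-0.0065 -0.0014 -1.    ] [-0.4 -0.2 -3.4] 0.04348536785189569 42.270684242248535
slide [ 0.0018 -0.0058  0.0197]
```

>>> arm_command([
  {"slide": [0, 0, 0.005], "spin": 0, "gripper": -1},
  {"slide": [0, 0, 0.009], "spin": 0, "gripper": -1},
  {"slide": [0, 0, 0.012], "spin": 0, "gripper": -1},
  {"slide": [0, 0, 0.015], "spin": 0, "gripper": -1},
  {"slide": [0, 0, 0.017], "spin": 0, "gripper": -1},
  {"slide": [0, 0, 0.018], "spin": 0, "gripper": -1},
  {"slide": [0, 0, 0.018], "spin": 0, "gripper": -1},
  {"slide": [0, 0, 0.018], "spin": 0, "gripper": -1},
])

```text
t: 5.97
tool_pos: [0.5483, 0.1964, 0.1191]
tool_rot: [-3.085, -0.591, -0.0]
contact_force: [-0.0, 0.4, -4.6]
opening: 0.0434
grip_force: 42.4
```

>>> arm_command([
  {"slide": [0, 0, 0.001], "spin": 0, "gripper": -1},
  {"slide": [0, 0, 0.002], "spin": 0, "gripper": -1},
  {"slide": [0, 0, 0.002], "spin": 0, "gripper": -1},
  {"slide": [0, 0, 0.003], "spin": 0, "gripper": -1},
  {"slide": [0, 0, 0.003], "spin": 0, "gripper": -1},
])

```text
t: 6.38
tool_pos: [0.5481, 0.1963, 0.1158]
tool_rot: [3.085, 0.591, -0.0]
contact_force: [-0.5, 0.4, -4.3]
opening: 0.0436
grip_force: 42.4
```

>>> arm_command([
  {"slide": [0, 0, 0.001], "spin": 0, "gripper": -1},
  {"slide": [0, 0, 0.001], "spin": 0, "gripper": -1},
  {"slide": [0, 0, 0.002], "spin": 0, "gripper": -1},
  {"slide": [0, 0, 0.002], "spin": 0, "gripper": -1},
  {"slide": [0, 0, 0.002], "spin": 0, "gripper": -1},
])

```text
t: 6.8
tool_pos: [0.5483, 0.1964, 0.114]
tool_rot: [-3.085, -0.591, -0.0]
contact_force: [-0.4, 0.1, -3.3]
opening: 0.0433
grip_force: 42.6
```

>>> arm_command([
  {"slide": [0, 0, 0.0005], "spin": 0, "gripper": -1},
  {"slide": [0, 0, 0.001], "spin": 0, "gripper": -1},
  {"slide": [0, 0, 0.001], "spin": 0, "gripper": -1},
  {"slide": [0, 0, 0.001], "spin": 0, "gripper": -1},
])

```text
t: 7.13
tool_pos: [0.5484, 0.1964, 0.1139]
tool_rot: [3.085, 0.591, -0.0]
contact_force: [-5.6, -0.3, 6.1]
opening: 0.0436
grip_force: 43.4
```

Contact: the board is carrying the weight. I'll open the gripper and retreat straight up.

>>> arm_command([
  {"slide": [0, 0, -0.0003], "spin": 0, "gripper": -0.1},
  {"slide": [0, 0, -0.0003], "spin": 0, "gripper": 0.3},
  {"slide": [0, 0, -0.0003], "spin": 0, "gripper": 0.6},
  {"slide": [0, 0, -0.0003], "spin": 0, "gripper": 1},
  {"slide": [0, 0, -0.0003], "spin": 0, "gripper": 1},
  {"slide": [0, 0, -0.0003], "spin": 0, "gripper": 1},
  {"slide": [0, 0, -0.0003], "spin": 0, "gripper": 1},
  {"slide": [0, 0, -0.0003], "spin": 0, "gripper": 1},
])

```text
t: 7.8
tool_pos: [0.5483, 0.1964, 0.1131]
tool_rot: [-3.086, -0.591, -0.0]
contact_force: [-0.8, -0.3, -0.2]
opening: 0.0853
grip_force: 0.0
```

>>> arm_command([
  {"slide": [0, 0, -0.01], "spin": 0, "gripper": 1},
  {"slide": [0, 0, -0.025], "spin": 0, "gripper": 1},
  {"slide": [0, 0, -0.045], "spin": 0, "gripper": 1},
  {"slide": [0, 0, -0.065], "spin": 0, "gripper": 1},
  {"slide": [0, 0, -0.085], "spin": 0, "gripper": 1},
  {"slide": [0, 0, -0.105], "spin": 0, "gripper": 1},
  {"slide": [0, 0, -0.125], "spin": 0, "gripper": 1},
  {"slide": [0, 0, -0.13], "spin": 0, "gripper": 1},
])

```text
t: 8.47
tool_pos: [0.5498, 0.1968, 0.2483]
tool_rot: [-3.085, -0.591, -0.012]
contact_force: [0.7, -0.2, 0.5]
opening: 0.0854
grip_force: 0.0
```

```bash
python3 st.py 0.522 -0.153 0.24; python3 -c "
from h import *
im=imaging.get_image('side');cv2.imwrite('pics/s3.png',cv2.resize(im['frame'][200:400,200:440],(600,500))[...,::-1])"
```

```text
8.4667 [0.5498 0.1968 0.2483] yaw 21.69 z [ 0.0073  0.0016 -1.    ] [ 0.7 -0.2  0.5] 0.08542384309156069 0.0
slide [-0.1552  0.3147  0.0076]
```

View pics/s3.png

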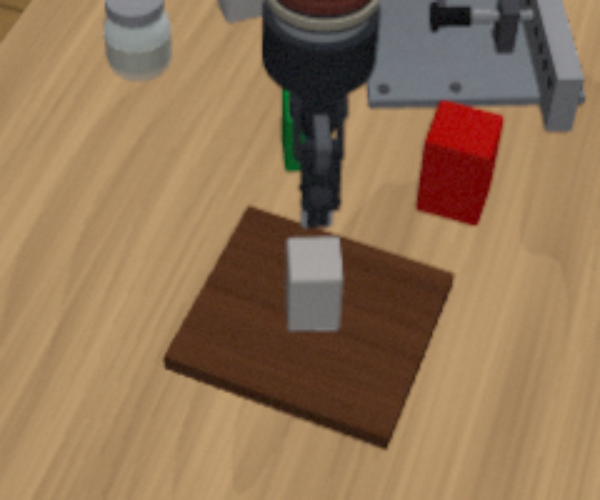

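The weight stands upright in the middle of the board, at about (314,285) in the crop. Next is the knob.

>>> arm_command([
  {"slide": [-0.018, 0.036, 0], "spin": 0, "gripper": 1},
  {"slide": [-0.036, 0.072, 0], "spin": 0, "gripper": 1},
  {"slide": [-0.054, 0.108, 0], "spin": 0, "gripper": 1},
  {"slide": [-0.072, 0.144, 0], "spin": 0, "gripper": 1},
  {"slide": [-0.09, 0.18, 0], "spin": 0, "gripper": 1},
  {"slide": [-0.108, 0.216, 0], "spin": 0, "gripper": 1},
  {"slide": [-0.126, 0.252, 0], "spin": 0, "gripper": 1},
  {"slide": [-0.14, 0.28, 0], "spin": 0, "gripper": 1},
])

```text
t: 9.18
tool_pos: [0.5204, -0.118, 0.242]
tool_rot: [-3.086, -0.589, 0.002]
contact_force: [0.3, 0.1, -0.5]
opening: 0.0855
grip_force: 0.0
```

```bash
python3 st.py 0.522 -0.153 0.2
```

```text
9.1833 [ 0.5204 -0.118   0.242 ] yaw 21.61 z [-0.0016 -0.     -1.    ] [ 0.3  0.1 -0.5] 0.08547811726255582 0.0
slide [-0.0114  0.0331  0.042 ]
```

>>> arm_command([
  {"slide": [-0.007, 0.02, 0.01], "spin": -0.4, "gripper": 1},
  {"slide": [-0.011, 0.032, 0.03], "spin": -0.4, "gripper": 1},
  {"slide": [-0.011, 0.032, 0.045], "spin": -0.4, "gripper": 1},
  {"slide": [-0.011, 0.032, 0.055], "spin": -0.4, "gripper": 1},
  {"slide": [-0.011, 0.032, 0.055], "spin": -0.4, "gripper": 1},
  {"slide": [-0.011, 0.032, 0.055], "spin": -0.4, "gripper": 1},
])

```text
t: 9.68
tool_pos: [0.5226, -0.1488, 0.1871]
tool_rot: [-3.082, -0.602, 0.003]
contact_force: [1.3, -0.6, 0.1]
opening: 0.085
grip_force: 0.0
```

```bash
python3 st.py 0.522 -0.153 0.104
python3 - <<'E'
from h import *
import pickle
o=status.get_obs();im=imaging.get_image("wrist");pickle.dump((o,im),open("w3.pkl","wb"))
f=im["frame"].copy()
for a in(-16,0,16,22):
  for y in(-10,10):
    P=[.522+a*.001*.927-y*.001*.375,-.153+a*.001*.375+y*.001*.927,.05]
    p=proj(im,P,o);print(a,y,p.round(1));
cv2.imwrite("pics/w3.png",f[...,::-1])
E
```

```text
9.6833 [ 0.5226 -0.1488  0.1871] yaw 22.12 z [-0.0022  0.001  -1.    ] [ 1.3 -0.6  0.1] 0.08501313382329372 0.0
slide [-0.002   0.0038  0.0831]
-16 -10 [342.5 288.7]
-16 10 [307.5 288.7]
0 -10 [343.1 262.2]
0 10 [307.3 262.2]
16 -10 [343.7 234.6]
16 10 [307.2 234.5]
22 -10 [343.9 224. ]
22 10 [307.1 223.9]
```

View pics/w3.png

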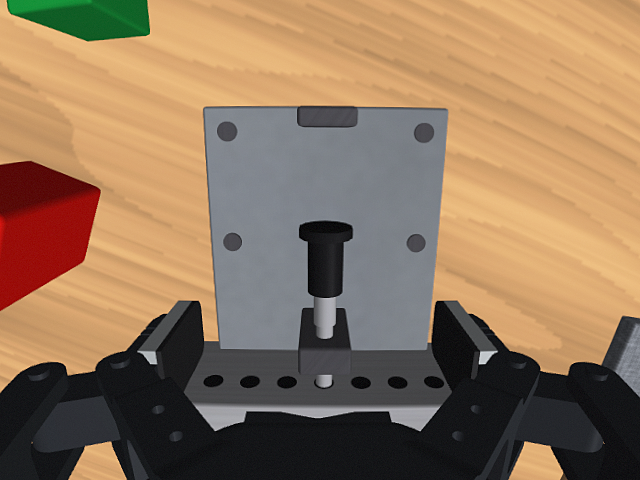

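The knob's grip spans columns 307–343 and rows 235–297, as predicted. I'll descend now.

>>> arm_command([
  {"slide": [0, 0.004, 0.02], "spin": 0, "gripper": 1},
  {"slide": [0, 0.004, 0.04], "spin": 0, "gripper": 1},
  {"slide": [0, 0.004, 0.06], "spin": 0, "gripper": 1},
  {"slide": [0, 0.004, 0.075], "spin": 0, "gripper": 1},
  {"slide": [0, 0.004, 0.082], "spin": 0, "gripper": 1},
  {"slide": [0, 0.004, 0.082], "spin": 0, "gripper": 1},
  {"slide": [0, 0.004, 0.082], "spin": 0, "gripper": 1},
  {"slide": [0, 0.004, 0.082], "spin": 0, "gripper": 1},
])

```text
t: 10.4
tool_pos: [0.5258, -0.1533, 0.108]
tool_rot: [3.082, 0.602, 0.004]
contact_force: [-0.7, 0.7, -0.0]
opening: 0.0853
grip_force: 0.0
```

```bash
python3 st.py 0.5245 -0.152 0.104
```

```text
10.4 [ 0.5258 -0.1533  0.108 ] yaw 22.11 z [ 0.0028 -0.0013 -1.    ] [-0.7  0.7 -0. ] 0.08533956897436826 0.0
slide [-0.0007 -0.0017  0.004 ]
```

>>> arm_command([
  {"slide": [-0.001, -0.0015, 0.003], "spin": 0, "gripper": 1},
  {"slide": [-0.001, -0.0015, 0.003], "spin": 0, "gripper": 0.2},
  {"slide": [-0.001, -0.0015, 0.003], "spin": 0, "gripper": -0.4},
  {"slide": [-0.001, -0.0015, 0.003], "spin": 0, "gripper": -1},
  {"slide": [-0.001, -0.0015, 0.003], "spin": 0, "gripper": -1},
  {"slide": [-0.001, -0.0015, 0.003], "spin": 0, "gripper": -1},
  {"slide": [-0.001, -0.0015, 0.003], "spin": 0, "gripper": -1},
  {"slide": [-0.001, -0.0015, 0.003], "spin": 0, "gripper": -1},
], newtons=70)

```text
t: 11.07
tool_pos: [0.5235, -0.1526, 0.1036]
tool_rot: [3.082, 0.601, 0.001]
contact_force: [0.1, -3.3, 0.8]
opening: 0.018
grip_force: 68.2
```

>>> arm_command([
  {"slide": [0, 0, 0], "spin": 0, "gripper": -1},
  {"slide": [0, 0, 0], "spin": 0, "gripper": -1},
  {"slide": [0, 0, 0], "spin": 0, "gripper": -1},
])

```text
t: 11.32
tool_pos: [0.5235, -0.1525, 0.1036]
tool_rot: [3.082, 0.602, 0.001]
contact_force: [-0.1, -3.4, 1.3]
opening: 0.018
grip_force: 68.3
```

>>> arm_command([
  {"slide": [0.002, 0, 0], "spin": 0, "gripper": -1},
  {"slide": [0.004, 0, 0], "spin": 0, "gripper": -1},
  {"slide": [0.006, 0, 0], "spin": 0, "gripper": -1},
  {"slide": [0.008, 0, 0], "spin": 0, "gripper": -1},
  {"slide": [0.01, 0, 0], "spin": 0, "gripper": -1},
  {"slide": [0.01, 0, 0], "spin": 0, "gripper": -1},
], newtons=90)

```text
t: 11.82
tool_pos: [0.5319, -0.1492, 0.1036]
tool_rot: [3.082, 0.602, -0.005]
contact_force: [-5.4, -6.4, 5.8]
opening: 0.0174
grip_force: 88.0
```

```bash
python3 st.py 0.5235 -0.1525 0.1036
```

```text
11.8167 [ 0.5319 -0.1492  0.1036] yaw 22.11 z [-0.0028 -0.002  -1.    ] [-5.4 -6.4  5.8] 0.01743274638710003 87.95502305030823
slide [-0.009  -0.0001  0.    ]
```

>>> arm_command([
  {"slide": [0.002, 0, 0], "spin": 0, "gripper": -1},
  {"slide": [0.004, 0, 0], "spin": 0, "gripper": -1},
  {"slide": [0.006, 0, 0], "spin": 0, "gripper": -1},
  {"slide": [0.008, 0, 0], "spin": 0, "gripper": -1},
  {"slide": [0.009, 0, 0], "spin": 0, "gripper": -1},
  {"slide": [0.009, 0, 0], "spin": 0, "gripper": -1},
  {"slide": [0.009, 0, 0], "spin": 0, "gripper": -1},
])

```text
t: 12.4
tool_pos: [0.5396, -0.1461, 0.1036]
tool_rot: [3.082, 0.602, -0.008]
contact_force: [-8.9, -7.1, 8.2]
opening: 0.0177
grip_force: 88.2
```

```bash
python3 st.py 0.5235 -0.1525 0.1036
```

```text
12.4 [ 0.5396 -0.1461  0.1036] yaw 22.11 z [-0.0045 -0.0025 -1.    ] [-8.9 -7.1  8.2] 0.017681817323264043 88.22738528251648
slide [-0.0173 -0.0002  0.0001]
```

>>> arm_command([
  {"slide": [0.001, 0, 0], "spin": 0, "gripper": -1},
  {"slide": [0.0015, 0, 0], "spin": 0, "gripper": -1},
  {"slide": [0.002, 0, 0], "spin": 0, "gripper": -1},
  {"slide": [0.002, 0, 0], "spin": 0, "gripper": -1},
  {"slide": [0.002, 0, 0], "spin": 0, "gripper": -1},
])

```text
t: 12.82
tool_pos: [0.5407, -0.1457, 0.1035]
tool_rot: [3.082, 0.602, -0.012]
contact_force: [-10.7, -8.2, 8.5]
opening: 0.0175
grip_force: 88.6
```

```bash
python3 st.py 0.5235 -0.1525 0.1036
```

```text
12.8167 [ 0.5407 -0.1457  0.1035] yaw 22.12 z [-0.0069 -0.003  -1.    ] [-10.7  -8.2   8.5] 0.017517670731464506 88.6016035079956
slide [-0.0185 -0.0002  0.0001]
```

>>> arm_command([
  {"slide": [0.001, 0, 0], "spin": 0, "gripper": -1},
  {"slide": [0.002, 0, 0], "spin": 0, "gripper": -1},
  {"slide": [0.002, 0, 0], "spin": 0, "gripper": -1},
  {"slide": [0.002, 0, 0], "spin": 0, "gripper": -1},
  {"slide": [0.002, 0, 0], "spin": 0, "gripper": -1},
])

```text
t: 13.23
tool_pos: [0.541, -0.1456, 0.1035]
tool_rot: [3.081, 0.603, -0.02]
contact_force: [-19.0, -10.8, 14.3]
opening: 0.0174
grip_force: 89.1
```

```bash
python3 st.py 0.5235 -0.1525 0.1036; python3 -c "
from h import *
a=imaging.get_image('side')['frame'][165:265,330:450];b=imaging.get_image('scene')['frame'][135:235,275:395]
cv2.imwrite('pics/f.png',np.hstack([cv2.resize(x,(400,333),interpolation=2) for x in(a,b)])[...,::-1])"
```

```text
13.2333 [ 0.541  -0.1456  0.1035] yaw 22.14 z [-0.0118 -0.0042 -0.9999] [-19.  -10.8  14.3] 0.017405023723015507 89.14381384849548
slide [-0.0189 -0.0002  0.0001]
```

View pics/f.png

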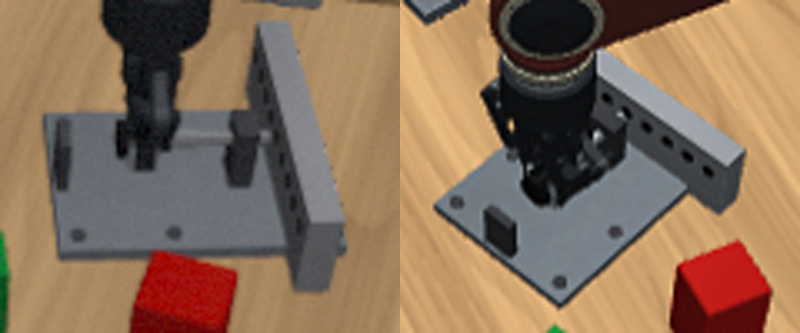

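The stop is reached: the force rose to about 22 N while the tool barely moved. The knob is held, with its flange at (122,140) ahead of the fingers. I'll hand it in.

```bash
python3 -c "
from station import order
print(order.finish_job())"
```

```text
the job is handed in; nothing more can be done
None
```

The marble weight stands upright on the pressing board, and the plunger is pulled back to its stop by its knob, with the gripper still holding it; the job was handed in at about 13 s.

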